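# Take the marker from the sloped pen stand and lay it on the notebook

## Robot

A 7-joint arm with a two-finger parallel gripper is mounted at the origin on a cart in front of the work surface, level with it; the furniture and walls round the work are solid. World frame = base frame: x ahead of the robot, y to its left, z up, the work surface at z = 0. Lengths are in mm, angles in rad, forces in N, time in s.
With the tool pointing down it reaches from about 400 to 900 mm from the base axis. Payload 5.5 kg.
Tool frame: the origin (TCP) lies between the finger pads; the fingertips stand 19 mm ahead of it and the grasp point (between the pads) is the TCP (bot.tips_ahead is the distance from the TCP to the fingertips, in mm); z points along the fingers, y is the line along which they close (so a half turn about z gives the same grasp; the last joint's range is limited). The gripper opens to 92 mm and grips with 3 to 60 N. Pads are 19 mm wide; open, the fingers measure 130 mm over their backs; the gripper's body (75 mm by 190 mm) begins 47 mm behind the grasp point.
Start: joints at [-1.026, 0.501, -0.427, 1.55, 0.221, 1.138, -0.21], TCP at [180.718, 624.372, 245.729] pointing down, gripper open.
Joint ranges: [-2.88, 2.88], [-0.31, 2.03], [-1.54, 1.56], [0.2, 2.42], [-1.41, 4.55], [0.19, 2.02], [-2.57, 2.57]. Speed limits (rad/s): [2.57, 2.57, 3.14, 3.14, 3.14, 3.14, 3.14].

## Interface

Orientations are given as a 3x3 rotation matrix whose columns are the frame's x, y, z axes.
In Python, from rig import monitor, grab_frame, camera_info, hand_in, bot gives the robot as it stands.
- The arm moves only by the tool servo_tool, never from a script. Its argument "deltas" is a list that holds one entry, the list of rows, each a list of 7 numbers: the shift along the tool's x, y, z in units of 20 mm (1.0 is 20 mm), then the turn, a rotation vector about the tool's x, y, z in units of pi rad (1.0 is pi rad), then the finger opening in mm, from 0 to 91.8. A call has 1 to 5 rows; each row shifts and turns the commanded pose from where the row before left it, along the tool's axes as they then stand; what a row does not reach is not made up. A row lasts 1/8 s, in which the tool goes at most 62.5 mm and 10.7 degrees, less where a joint would pass 70% of its speed; a pose out of reach is approached as far as the arm can. A call with a number of a shift or a turn outside -1 to 1 is refused whole. A call with a gripper value outside its range is refused whole. The fingers move at their own pace and stop on an object; "newtons" is the grip in N (left out, the last holds). Time passes only in rows, so rows that do not move let the fingers close. It gives the time, the measured TCP pose, the force, the opening and the grip force at its end, in the units of the state.
- monitor.observe(): the state, without advancing time (a new reading comes with each control period).
- grab_frame(name): name is "scene" or "top"; returns the picture (400x640x3 uint8, red, green, blue); there is no depth.
- camera_info(name): a dict with "mtx" (3x3 intrinsics, pixels), "distortion" ([k1, k2, p1, p2, k3] as OpenCV has them; the pictures are not rectified), "rvec" (rotation vector, rad) and "tvec" (3), from world to camera coordinates, as OpenCV has them. Camera axes: x right, y down, z forward; pixel columns grow to the right and rows downward; lengths in mm; the calibration is good to about 2 mm. A picture is of the moment at which its call begins. camera_info takes no time and is no camera call.
- hand_in(): hands the job in; it is judged then, once.
The state is a dict: "time_s": time; "joints": joint angles; "dq": joint speeds; "effort": joint torques, N m; "eef_pos": TCP position; "ee_rot": TCP orientation; "force": force on the tool from outside, world axes, zero at the start; "ft_torque": the same for the moment, N m; "opening": opening from 0.0 (shut) to 1.0 (fully open); "grip_force": force on a finger pad.
Only numpy, scipy, OpenCV 4.12 (cv2) and the standard library are available. Lean on these libraries where they do the work, as an engineer would, in place of code of your own. Each camera call takes 0.05 s, during which the arm holds its last target. There are 200 camera calls.

## Task

Pull the black-capped marker out of the sloped two-sleeve pen stand and lay it down flat on the closed blue notebook beside it, all of it on the cover. Bring it down level in the gripper rather than dropping it or letting it topple, then let go. Leave the pen in its sleeve and do not disturb the bottles, the vial or the tape roll.

Things in the scene. Friction and masses are not known exactly. Their poses are not given: they have to be found in the camera images.
- marker: White marker with a black cap, 135 mm long, 12 mm thick, 12 g, leaning cap up in either sleeve of the stand, 59 mm of it showing. The cap (upper 49 mm) is 12 x 12 mm square, two flats facing the stand's y axis. Origin: mid-length, on its surface, 6 mm off the centre line. y axis: along it from cap to nib (down the sleeve); z axis: from the origin through the centre line.
- marker_mid (a point): Point on the marker's centre line, half way along it; axes as marker.
- marker_nib_end (a point): Centre of the marker's nib end (67 mm from marker_mid), at the bottom of the sleeve at the start.
- marker_cap_end (a point): Centre of the marker's cap end (67 mm from marker_mid), the upper end at the start.
- pen: Thin blue ballpoint pen, 136 mm long, 8 mm thick, leaning in the other sleeve; stays there. Origin: middle of its length, on its side; y axis along it, pointing down into the sleeve.
- pen_stand: Grey stand fixed to the worktop: base 130 x 170 x 12 mm, two metal sleeves (24 mm over their black collars, bore 16 mm, 76 mm deep, bottom closed) 80 mm apart along its y, both leaning 40 degrees from vertical, mouths towards its -x. Origin: centre of its underside, z up. Up along a sleeve is (-0.643, 0, 0.766) in its frame.
- sleeve_left (a point): Centre of the mouth of the stand's +y sleeve, 85 mm above the worktop; axes as pen_stand.
- sleeve_right (a point): Centre of the mouth of the stand's -y sleeve, 85 mm above the worktop; axes as pen_stand.
- notebook: Closed notebook with a blue cover lying loose on the worktop, x 204 mm (from -102 to +102), y from -77 to +71 mm, top of the cover 8 mm above the worktop, wire binding 12 mm high along one side. Origin: on its underside near the middle, z up.
- acid_bottle: White bottle with a red cap, 73 mm across, 135 mm high, standing on the worktop to the left of the stand; origin at the centre of its underside, z up. Leave alone.
- small_bottle: White bottle with a blue cap, 49 mm across, 85 mm high, to the left of the stand; origin at the centre of its underside, z up. Leave alone.
- vial: Small clear vial with a blue cap, 15 mm across, 46 mm high, standing on the worktop; origin at the centre of its underside, z up. Leave alone.
- tape_roll: Roll of masking tape lying flat, 66 mm across, 19 mm high, right of the notebook; origin at the centre of its underside, z up. Leave alone.

How it is judged (in metres and radians):
On the way, in this order (a step that is already met when the one before it is completed fails the run):
1. the marker is held in the fingers, drawn clear out of its sleeve (nib end more than 95 mm above the worktop) (height (world z) of marker_nib_end above 0.095 m and contact force between the fingers and marker above 0.3 N), for 0.2 s.
2. still held in the fingers, the marker lies level (within 15 degrees) low over the notebook, its middle less than 45 mm above the worktop (angle between marker_mid's own y axis and vertical between 1.309 and 1.833 rad and height (world z) of marker_mid below 0.045 m and contact force between the fingers and marker above 0.3 N and x of marker_nib_end in the frame of notebook between -0.105 and 0.105 m and y of marker_nib_end in the frame of notebook between -0.08 and 0.078 m and x of marker_cap_end in the frame of notebook between -0.105 and 0.105 m and y of marker_cap_end in the frame of notebook between -0.08 and 0.078 m), for 0.2 s.
At the end, for the whole second after the job is handed in: The marker lies level (within 7 degrees), still, whole length on the notebook's cover (3 mm over an edge allowed); the notebook lies flat; the pen is within 30 mm of its place in the sleeve, and the bottles, vial and tape roll within 40 mm of where they stood (x of marker_nib_end in the frame of notebook between -0.105 and 0.105 m and y of marker_nib_end in the frame of notebook between -0.08 and 0.078 m and x of marker_cap_end in the frame of notebook between -0.105 and 0.105 m and y of marker_cap_end in the frame of notebook between -0.08 and 0.078 m and angle between marker_mid's own y axis and vertical between 1.45 and 1.692 rad and z of marker_mid in the frame of notebook between 0.008 and 0.022 m and contact force between marker and notebook above 0.02 N and linear speed of marker below 0.02 m/s and angle between notebook's own z axis and vertical below 0.05 rad and distance of pen from where it was at the start of the episode below 0.03 m and distance of each of acid_bottle, small_bottle, tape_roll, vial from where it was at the start of the episode below 0.04 m); the robot touches nothing.
It fails at once if the marker is dropped or topples: it moves faster than 0.7 m/s with no finger on it (a fall of about 25 mm) (linear speed of marker above 0.7 m/s and contact force between the fingers and marker below 0.01 N).
It fails at once if the pen is pulled or knocked out of place (more than 50 mm) (distance of pen from where it was at the start of the episode above 0.05 m).
It fails at once if a bottle or the vial is knocked over (angle between any of acid_bottle, small_bottle, vial's own z axis and vertical above 0.5 rad).
It also fails if it takes over 42 s, if anything falls off the work surface, if the arm or the gripper's body presses on something with over 40 N, if the wrist force passes 120 N, or if a joint passes its speed limit or range.

## Working session

There is one attempt and no reset: what is moved stays moved. The work goes in short steps, Python scripts to look and compute and a tool call to move; the robot and the scene stay as the last step left them, time stands still between calls to the robot, and variables do not carry over. Pictures are saved under pics/ and viewed, at most 10 in all, crops included, and the job is handed in when it is done.

Besides the shell and the picture viewer there is one more tool, called after ">>>" in YAML: its name, and indented under it one key for each argument. servo_tool: Moves the arm, as the interface text tells. Its arguments: {"type":"object","properties":{"deltas":{"type":"array"},"newtons":{"type":"number"}},"required":["deltas"]}

```bash
mkdir -p pics; python3 - <<'E'
from rig import monitor, grab_frame, camera_info, bot
import cv2,numpy as np
for n in("scene","top"):
    cv2.imwrite(f"pics/{n}0.png",grab_frame(n)[:,:,::-1])
    c=camera_info(n);R=cv2.Rodrigues(np.array(c["rvec"],float))[0]
    print(n,np.round(-R.T@np.array(c["tvec"]).ravel()),np.round(R,2).tolist(),np.round(c["mtx"],1).tolist())
s=monitor.observe();print(s["time_s"],s["eef_pos"],np.round(s["ee_rot"],3).tolist(),bot.tips_ahead)
E
```

```text
scene [-405. -518. 1215.] [[0.5, -0.87, -0.02], [-0.65, -0.36, -0.67], [0.58, 0.35, -0.74]] [[444.0, 0.0, 313.8], [0.0, 444.0, 199.2], [0.0, 0.0, 1.0]]
top [ 258.   37. 1342.] [[-0.0, -1.0, 0.02], [-0.98, -0.0, -0.19], [0.19, -0.02, -0.98]] [[389.0, 0.0, 321.6], [0.0, 389.0, 201.3], [0.0, 0.0, 1.0]]
0.1 [180.62162391 623.75285852 244.76279764] [[-0.961, 0.278, -0.001], [0.278, 0.961, -0.002], [0.0, -0.002, -1.0]] 19.0
```

View pics/scene0.png

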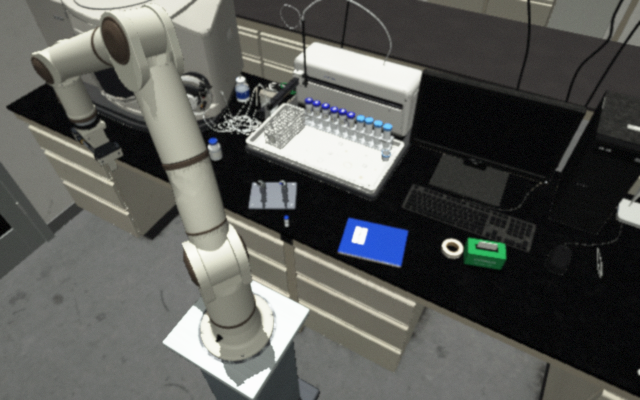

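View pics/top0.png

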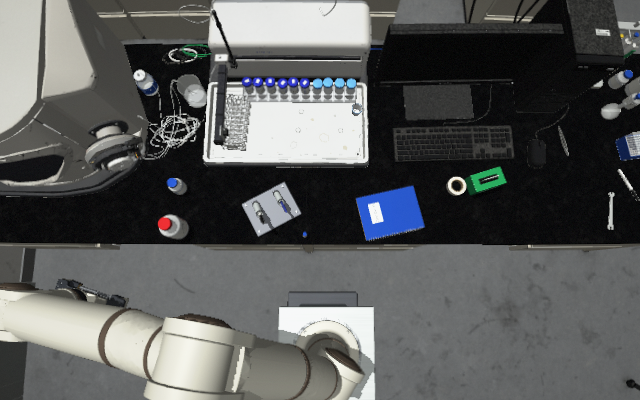

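The top view shows the stand at about (270,209), the notebook at (390,213), the vial at (305,234), the red-capped bottle at (172,226), the blue-capped bottle at (176,186) and the tape at (457,186). In the scene view the stand is at (273,194) and the notebook at (373,242). I'll zoom in on both.

```bash
python3 - <<'E'
import cv2,numpy as np
t=cv2.imread("pics/top0.png")[175:245,232:322]; s=cv2.imread("pics/scene0.png")[172:232,240:305]
a=cv2.resize(t,(780,607)[:2],interpolation=cv2.INTER_CUBIC)[:600]
cv2.imwrite("pics/tz.png",cv2.resize(t,(720,560),interpolation=cv2.INTER_CUBIC))
cv2.imwrite("pics/sz.png",cv2.resize(s,(650,600),interpolation=cv2.INTER_CUBIC))
E
```

```text
(no output)
```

View pics/tz.png

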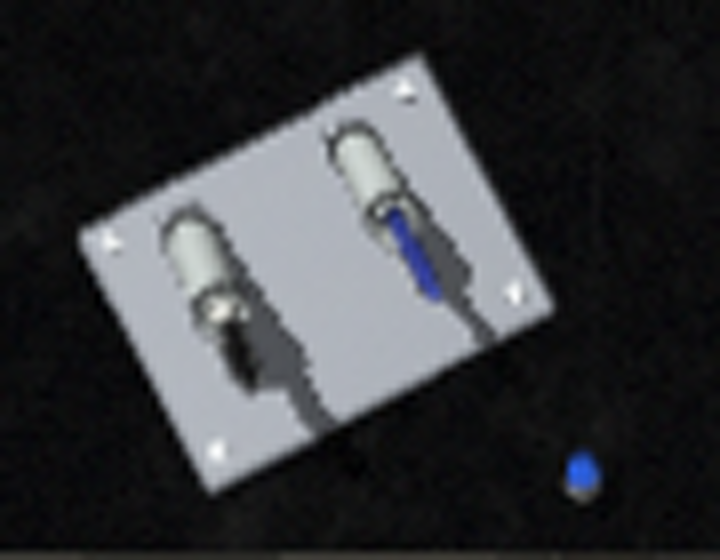

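View pics/sz.png

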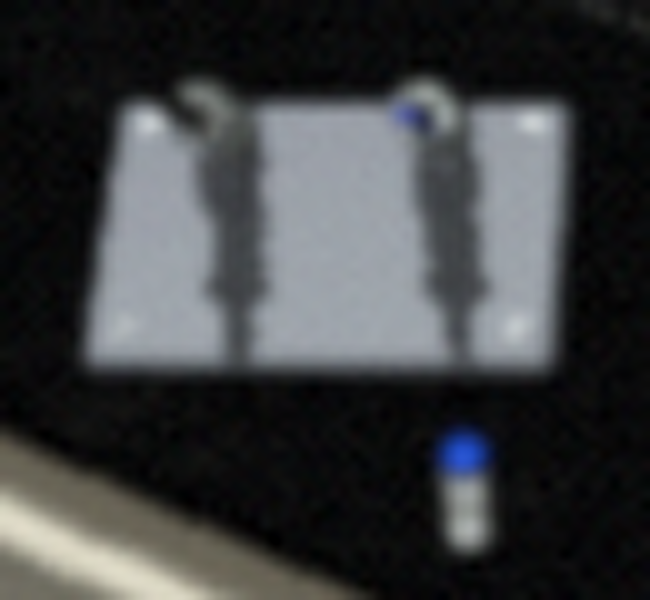

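The marker (black cap) is in the left (+y) sleeve: mouth near crop (222,310), cap end near (252,385). The pen is in the right sleeve, and the vial is at crop (582,470). Next I measure the stand and notebook from colour masks.

```bash
cat > h.py <<'E'
import cv2,numpy as np
from rig import camera_info
def ray(n,px):
    c=camera_info(n);K=np.array(c["mtx"],float);R=cv2.Rodrigues(np.array(c["rvec"],float))[0];t=np.array(c["tvec"],float).ravel()
    u=cv2.undistortPoints(np.array(px,float).reshape(-1,1,2),K,np.array(c["distortion"],float)).reshape(-1,2)
    d=np.c_[u,np.ones(len(u))]@R
    return -R.T@t,d/np.linalg.norm(d,axis=1)[:,None]
def plane(n,px,z):
    o,d=ray(n,px);return o+d*((z-o[2])/d[:,2])[:,None]
def proj(n,P):
    c=camera_info(n);return cv2.projectPoints(np.array(P,float).reshape(-1,1,3),np.array(c["rvec"],float),np.array(c["tvec"],float),np.array(c["mtx"],float),np.array(c["distortion"],float))[0].reshape(-1,2)
def two(p1,p2):
    (a,d),(b,e)=ray("top",[p1]),ray("scene",[p2]);d=d[0];e=e[0]
    s=np.linalg.lstsq(np.c_[d,-e],b-a,rcond=None)[0];x=a+s[0]*d;y=b+s[1]*e
    return (x+y)/2,np.linalg.norm(x-y)
def rect(img,n,lo,hi,roi,z):
    x0,x1,y0,y1=roi;h=cv2.cvtColor(img,cv2.COLOR_BGR2HSV)
    m=np.zeros(h.shape[:2],np.uint8);m[y0:y1,x0:x1]=cv2.inRange(h,lo,hi)[y0:y1,x0:x1]
    m=cv2.morphologyEx(m,cv2.MORPH_CLOSE,np.ones((3,3)))
    c=max(cv2.findContours(m,cv2.RETR_EXTERNAL,cv2.CHAIN_APPROX_NONE)[0],key=cv2.contourArea)
    w=plane(n,cv2.convexHull(c).reshape(-1,2),z)[:,:2].astype(np.float32)
    return cv2.minAreaRect(w)
E
python3 - <<'E'
from h import *
T=cv2.imread("pics/top0.png");S=cv2.imread("pics/scene0.png")
for n,I,rs,rn in(("top",T,(235,310,175,243),(345,435,180,245)),("scene",S,(245,302,175,212),(330,415,210,270))):
    for nm,lo,hi,roi,z in(("stand",(90,10,80),(130,90,255),rs,12),("book",(105,120,60),(130,255,255),rn,8)):
        r=rect(I,n,lo,hi,roi,z);print(n,nm,np.round(r[0],1),np.round(r[1],1),round(r[2],2),np.round(cv2.boxPoints(r)).tolist())
for p,s in(((222,310),0),((252,385),0)):
    print(plane("top",[[232+p[0]/8-.4,175+p[1]/8-.4]],85 if p[1]==310 else 130))
print("vial",plane("top",[[232+582/8-.4,175+468/8-.4]],46))
print("red",plane("top",[[172,222]],135),"blue",plane("top",[[177,184]],85),"tape",plane("top",[[456.5,185.5]],19))
E
```

```text
top stand [484.2 190.8] [130.9 169.4] 28.56 [[386.0, 234.0], [467.0, 85.0], [582.0, 148.0], [501.0, 296.0]]
top book [ 472.4 -223.3] [155.4 212.5] 12.94 [[373.0, -137.0], [420.0, -344.0], [572.0, -309.0], [524.0, -102.0]]
scene stand [482.1 190.1] [136.6 171.2] 28.85 [[381.0, 232.0], [464.0, 82.0], [583.0, 148.0], [501.0, 298.0]]
scene book [ 471.7 -222. ] [155.7 216.6] 13.09 [[371.0, -134.0], [420.0, -345.0], [572.0, -310.0], [523.0, -99.0]]
[[455.15746329 219.67018256  85.        ]]
[[418.36104066 200.51293161 130.        ]]
vial [[394.86854078  73.33964265  46.        ]]
red [[419.09313146 486.50465169 135.        ]] blue [[553.20723442 497.31078428  85.        ]] tape [[ 566.00913803 -461.88682961   19.        ]]
```

```bash
ls; python3 - <<'E'
from rig import monitor, bot
print([ (a,getattr(bot,a)) for a in dir(bot) if a[0]!='_'])
from h import *
up=np.array([-.643*.878,-.643*.479,.766]);m=np.array([483.3,190.5,0])+[-.479*40,.878*40,85]
# refine mouth x in stand frame (measured about -11) and check cap tip in both views
X=np.array([.878,.479,0])
for x in(-8,-11,-14):
    P=[m+x*X,m+x*X+59*up];print(x,np.round(P,1).tolist(),[np.round(proj(n,P),1).tolist() for n in("top","scene")])
print("tray front",plane("top",[[290,165]],0),plane("top",[[290,165]],60))
E
```

```text
h.py
pics
[('PlanningError', <class 'rig.PlanningError'>), ('tips_ahead', 19.0)]
-8 [[457.1, 221.8, 85.0], [423.8, 203.6, 130.2]] [[[258.7, 212.8], [262.1, 221.0]], [[259.8, 181.6], [257.3, 180.3]]]
-11 [[454.5, 220.4, 85.0], [421.2, 202.2, 130.2]] [[[259.1, 213.6], [262.6, 221.8]], [[259.7, 182.2], [257.2, 180.9]]]
-14 [[451.8, 218.9, 85.0], [418.5, 200.7, 130.2]] [[[259.6, 214.4], [263.0, 222.7]], [[259.7, 182.8], [257.1, 181.5]]]
tray front [[643.51188502 127.70235902   0.        ]] [[626.25185579 123.62478015  60.        ]]
```

>>> servo_tool:
  deltas:
    - [[-0.95,-0.65,-0.2,0,0,0,50],[-0.95,-0.65,-0.2,0,0,0,50],[-0.95,-0.65,-0.2,0,0,0,50],[-0.95,-0.65,0,0,0,0,50],[-0.95,-0.65,0,0,0,0,50]]

```text
time_s: 0.72
eef_pos: [255.8, 533.7, 258.3]
ee_rot: [[-0.96, 0.28, 0.001], [0.28, 0.96, 0.0], [-0.001, 0.001, -1.0]]
force: [0.6, -0.5, -0.1]
opening: 0.555
grip_force: 0.0
```

>>> servo_tool:
  deltas:
    - [[-0.95,-0.65,0,0,0,0,50],[-0.95,-0.65,0,0,0,0,50],[-0.95,-0.65,0,0,0,0,50],[-0.95,-0.65,0,0,0,0,50],[-0.95,-0.65,0,0,0,0,50]]

```text
time_s: 1.35
eef_pos: [328.6, 444.7, 258.3]
ee_rot: [[-0.96, 0.28, 0.001], [0.28, 0.96, 0.0], [-0.001, 0.0, -1.0]]
force: [0.2, 0.4, -0.3]
opening: 0.542
grip_force: 0.0
```

>>> servo_tool:
  deltas:
    - [[-0.95,-0.65,0,0,0,0,50],[-0.95,-0.65,0,0,0,0,50],[-0.95,-0.65,0,0,0,0,50],[-0.95,-0.65,0,0,0,0,50],[-0.95,-0.65,0,0,0,0,50]]

```text
time_s: 1.98
eef_pos: [401.4, 355.6, 258.3]
ee_rot: [[-0.96, 0.28, 0.001], [0.28, 0.96, 0.0], [-0.001, 0.0, -1.0]]
force: [0.8, -0.9, 0.8]
opening: 0.544
grip_force: 0.0
```

>>> servo_tool:
  deltas:
    - [[0,0,0,0,0,-0.05,50],[0,0,0,0,0,-0.05,50],[0,0,0,0,0,-0.05,50],[0,0,0,0,0,-0.05,50],[0,0,0,0,0,-0.05,50]]

```text
time_s: 2.6
eef_pos: [400.9, 356.2, 258.2]
ee_rot: [[-0.874, -0.486, 0.001], [-0.486, 0.874, -0.0], [-0.001, -0.0, -1.0]]
force: [-0.2, -0.0, 0.4]
opening: 0.549
grip_force: 0.0
```

>>> servo_tool:
  deltas:
    - [[-0.3,-0.9,-0.4,0,0.05,0,50],[-0.3,-0.9,-0.4,0,0.05,0,50],[-0.3,-0.9,-0.4,0,0.05,0,50],[-0.3,-0.9,-0.4,0,0.05,0,50],[-0.3,-0.9,-0.4,0,0.05,0,50]]

```text
time_s: 3.22
eef_pos: [480.2, 296.5, 287.1]
ee_rot: [[-0.618, -0.481, -0.622], [-0.339, 0.877, -0.34], [0.709, 0.001, -0.705]]
force: [0.7, 1.1, -0.1]
opening: 0.541
grip_force: 0.0
```

>>> servo_tool:
  deltas:
    - [[0,-0.9,0,0,0.028,0,50],[0,-0.9,0,0,0,0,50],[0,-0.9,0,0,0,0,50]]

```text
time_s: 3.6
eef_pos: [494.9, 255.1, 279.6]
ee_rot: [[-0.596, -0.485, -0.64], [-0.33, 0.874, -0.356], [0.732, -0.001, -0.681]]
force: [0.4, 0.2, -0.5]
opening: 0.548
grip_force: 0.0
```

```bash
cat > d.py <<'E'
import numpy as np,sys
from rig import monitor
from scipy.spatial.transform import Rotation as Ro
def delta(P,Rt):
    s=monitor.observe();R=np.array(s["ee_rot"]);print("pos",np.round(s["eef_pos"],1),"t",s["time_s"],"q",np.round(s["joints"],2))
    print("shift units",np.round(R.T@(np.array(P)-s["eef_pos"])/20,2),"turn units",np.round(Ro.from_matrix(R.T@Rt).as_rotvec()/np.pi,4))
u=np.array([-.643*.878,-.643*.479,.766]);y=np.array([-.479,.878,0]);z=np.cross(u,y)
GR=np.c_[u,y,z];G=np.array([454.0,220.1,85])+38*u-14.5*z
E
python3 -c "
from d import *
print(G,z);delta(G-80*z,GR)"
```

```text
[442.298894   213.716367   123.43453014] [-0.672548   -0.366914   -0.64320898]
pos [494.9 255.1 279.6] t 3.6 q [-0.49  0.83 -0.05  1.12  0.01  2.01  1.53]
shift units [-3.67 -0.55  3.74] turn units [-0.002   0.0163  0.0012]
```

>>> servo_tool:
  deltas:
    - [[-0.7,-0.1,0.7,0,0,0,50],[-0.7,-0.1,0.7,0,0,0,50],[-0.7,-0.1,0.7,0,0,0,50],[-0.7,-0.1,0.7,0,0.008,0,50],[-0.7,-0.1,0.7,0,0.008,0,50]]

```text
time_s: 4.22
eef_pos: [495.2, 245.1, 177.4]
ee_rot: [[-0.56, -0.485, -0.672], [-0.309, 0.874, -0.374], [0.768, -0.001, -0.64]]
force: [0.1, 0.6, 0.1]
opening: 0.545
grip_force: 0.0
```

```bash
python3 -c "
from d import *
delta(G-60*z,GR)"
```

```text
pos [495.2 245.1 177.4] t 4.225 q [-0.48  0.95 -0.05  1.15  0.02  1.91  1.55]
shift units [-0.09 -0.11  1.09] turn units [-0.002  -0.0013  0.0011]
```

>>> servo_tool:
  deltas:
    - [[-0.1,-0.1,0.8,0,0,0,50],[0,0,0.8,0,0,0,50],[0,0,0.8,0,0,0,50],[0,0,0,0,0,0,50]]

```text
time_s: 4.72
eef_pos: [464.4, 225.6, 145.3]
ee_rot: [[-0.559, -0.485, -0.672], [-0.309, 0.874, -0.374], [0.769, -0.002, -0.639]]
force: [0.1, 0.1, 1.6]
opening: 0.542
grip_force: 0.0
```

```bash
python3 -c "
from d import *
from h import *
from rig import grab_frame
delta(G,GR)
a=grab_frame('top')[:,:,::-1][175:245,232:322];b=grab_frame('scene')[:,:,::-1][157:217,230:300]
cv2.imwrite('pics/g1.png',np.hstack([cv2.resize(a,(450,350),interpolation=2),cv2.resize(b,(350,350),interpolation=2)[:, :]]))"
```

```text
pos [464.4 225.6 145.3] t 4.725 q [-0.48  0.93 -0.05  1.29  0.03  1.8   1.55]
shift units [-0.04  0.02  1.66] turn units [-0.0021 -0.0018  0.001 ]
```

View pics/g1.png

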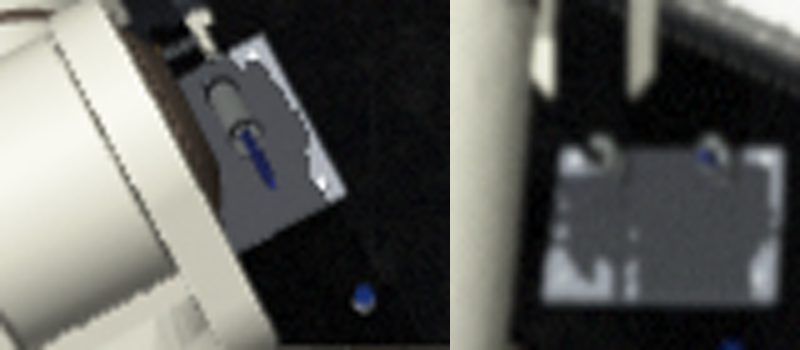

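The scene crop shows the open fingers at about (545,95) and (640,95), centred on the marker at (595,150), and the pen is untouched. Next: advance, close and draw out.

>>> servo_tool:
  deltas:
    - [[0,0,0.55,0,0,0,50],[0,0,0.55,0,0,0,50],[0,0,0.55,0,0,0,50],[0,0,0,0,0,0,50]]

```text
time_s: 5.32
eef_pos: [442.4, 213.2, 125.2]
ee_rot: [[-0.561, -0.485, -0.671], [-0.309, 0.875, -0.373], [0.768, -0.002, -0.64]]
force: [-0.3, 0.4, -0.3]
opening: 0.541
grip_force: 0.0
```

>>> servo_tool:
  deltas:
    - [[0,0,0,0,0,0,4],[0,0,0,0,0,0,4],[0,0,0,0,0,0,4],[0,0,0,0,0,0,4],[0,0,0,0,0,0,4]]
  newtons: 15

```text
time_s: 5.95
eef_pos: [443.4, 213.9, 125.6]
ee_rot: [[-0.562, -0.485, -0.67], [-0.31, 0.875, -0.373], [0.767, -0.002, -0.642]]
force: [-0.2, 1.1, 0.4]
opening: 0.122
grip_force: 15.0
```

>>> servo_tool:
  deltas:
    - [[0.3,0,0,0,0,0,4],[0.5,0,0,0,0,0,4],[0.5,0,0,0,0,0,4],[0.5,0,0,0,0,0,4],[0.5,0,0,0,0,0,4]]

```text
time_s: 6.58
eef_pos: [417.1, 199.2, 161.6]
ee_rot: [[-0.562, -0.485, -0.67], [-0.31, 0.875, -0.373], [0.767, -0.002, -0.642]]
force: [-0.6, -0.4, 0.4]
opening: 0.12
grip_force: 15.0
```

>>> servo_tool:
  deltas:
    - [[0.7,0,0,0,0,0,4],[0.7,0,0,0,0,0,4],[0.7,0,0,0,0,0,4],[0.7,0,0,0,0,0,4],[0.7,0,0,0,0,0,4]]

```text
time_s: 7.2
eef_pos: [377.6, 177.5, 215.4]
ee_rot: [[-0.562, -0.485, -0.67], [-0.31, 0.875, -0.373], [0.767, -0.002, -0.642]]
force: [-0.4, -0.0, -1.3]
opening: 0.123
grip_force: 15.0
```

```bash
python3 -c "
from d import *
from h import *
from rig import grab_frame
delta(G+120*u,GR)
a=grab_frame('top')[:,:,::-1][175:255,222:322];b=grab_frame('scene')[:,:,::-1][140:220,220:300]
cv2.imwrite('pics/g2.png',np.hstack([cv2.resize(a,(440,352),interpolation=2),cv2.resize(b,(352,352),interpolation=2)[:, :]]))"
```

```text
pos [377.6 177.5 215.4] t 7.2 q [-0.46  0.68 -0.06  1.58  0.02  1.75  1.54]
shift units [0.1  0.04 0.12] turn units [-0.002  -0.0004  0.0009]
```

View pics/g2.png

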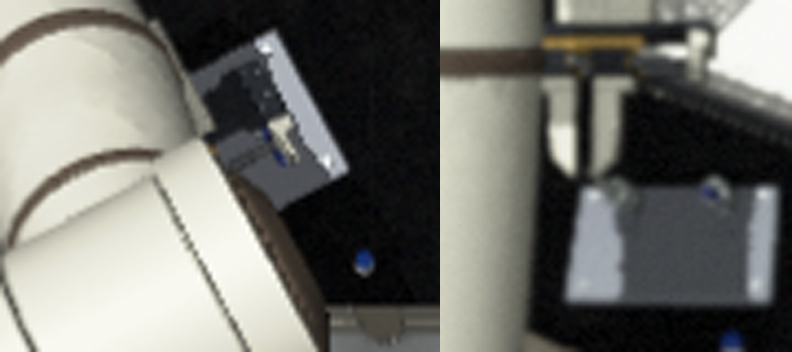

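The fingers hold something 11 mm thick (the cap), with the pen and its sleeve undisturbed at scene crop (715,190). The nib should now be about 117 mm up. Next: move across while levelling.

>>> servo_tool:
  deltas:
    - [[0,-0.6,0,0,0,0,4],[0,-0.9,0,0,0,0,4],[0,-0.9,0,0,0,0,4],[0,-0.9,0,0,-0.03,0,4],[0,-0.9,0,0,-0.05,0,4]]

```text
time_s: 7.92
eef_pos: [420.0, 102.7, 213.3]
ee_rot: [[-0.712, -0.484, -0.508], [-0.392, 0.875, -0.283], [0.582, -0.002, -0.813]]
force: [-0.6, -0.3, 0.4]
opening: 0.123
grip_force: 15.0
```

>>> servo_tool:
  deltas:
    - [[0,-0.9,0,0,-0.05,0,4],[0,-0.9,0,0,-0.05,0,4],[0,-0.9,0,0,-0.05,0,4],[0,-0.9,0,0,-0.045,0,4],[0,0,0,0,0,0,4]]

```text
time_s: 8.55
eef_pos: [452.7, 37.4, 215.3]
ee_rot: [[-0.878, -0.479, -0.007], [-0.479, 0.878, -0.008], [0.01, -0.003, -1.0]]
force: [0.7, -0.1, -0.4]
opening: 0.122
grip_force: 15.0
```

```bash
cat >> d.py <<'E'
bx=np.array([-.22,.975,0]);bx/=np.linalg.norm(bx);bz=np.array([0,0,-1.]);BR=np.c_[bx,np.cross(bz,bx),bz]
def B(h): return np.array([472,-222.5,h])+46.5*bx
E
python3 -c "
from d import *
delta(B(120),BR)"
```

```text
pos [452.7  37.4 215.3] t 8.55 q [-0.14  0.16 -0.    2.06  0.01  0.93  1.92]
shift units [ 4.69 -9.62  4.84] turn units [-0.0037 -0.0014  0.5885]
```

>>> servo_tool:
  deltas:
    - [[0,0,0.2,0,0,0.05,4],[0,0,0.2,0,0,0.05,4],[0,0,0.2,0,0,0.05,4],[0,0,0.2,0,0,0.05,4],[0,0,0.2,0,0,0.05,4]]

```text
time_s: 9.18
eef_pos: [454.0, 41.7, 194.3]
ee_rot: [[-0.96, 0.28, -0.011], [0.28, 0.96, -0.008], [0.008, -0.01, -1.0]]
force: [-0.3, -0.1, -0.3]
opening: 0.124
grip_force: 15.0
```

>>> servo_tool:
  deltas:
    - [[0,0,0.2,0,0,0.05,4],[0,0,0.2,0,0,0.05,4],[0,0,0.2,0,0,0.05,4],[0,0,0.2,0,0,0.05,4],[0,0,0.2,0,0,0.05,4]]

```text
time_s: 9.8
eef_pos: [453.8, 41.6, 174.3]
ee_rot: [[-0.481, 0.876, -0.01], [0.877, 0.481, -0.008], [-0.002, -0.013, -1.0]]
force: [-0.5, 0.3, 0.3]
opening: 0.118
grip_force: 15.0
```

>>> servo_tool:
  deltas:
    - [[0,0,0.2,0,0,0.045,4],[0,0,0.2,0,0,0.045,4],[0,0,0,0,0,0,4]]

```text
time_s: 10.18
eef_pos: [453.5, 41.5, 166.2]
ee_rot: [[-0.224, 0.975, -0.01], [0.975, 0.224, -0.008], [-0.005, -0.012, -1.0]]
force: [0.6, -1.3, -0.3]
opening: 0.122
grip_force: 15.0
```

```bash
python3 -c "
from d import *
delta(B(90),BR)"
```

```text
pos [453.5  41.5 166.2] t 10.175 q [-0.36  0.24  0.23  2.11 -0.07  0.81  0.14]
shift units [-10.73  -2.     3.89] turn units [-0.0038  0.0017  0.0012]
```

>>> servo_tool:
  deltas:
    - [[-0.9,-0.17,0.2,0,0,0,4],[-0.9,-0.17,0.2,0,0,0,4],[-0.9,-0.17,0.2,0,0,0,4],[-0.9,-0.17,0.2,0,0,0,4],[-0.9,-0.17,0.2,0,0,0,4]]

```text
time_s: 10.8
eef_pos: [457.0, -51.0, 147.3]
ee_rot: [[-0.226, 0.974, -0.009], [0.974, 0.226, -0.007], [-0.005, -0.01, -1.0]]
force: [0.9, -0.2, -0.0]
opening: 0.12
grip_force: 15.0
```

>>> servo_tool:
  deltas:
    - [[-0.9,-0.17,0.4,0,0,0,4],[-0.9,-0.17,0.4,0,0,0,4],[-0.9,-0.17,0.4,0,0,0,4],[-0.9,-0.17,0.4,0,0,0,4],[-0.9,-0.17,0.4,-0.004,0.002,0.001,4]]

```text
time_s: 11.42
eef_pos: [460.4, -142.5, 107.6]
ee_rot: [[-0.223, 0.975, 0.002], [0.975, 0.223, 0.003], [0.002, 0.003, -1.0]]
force: [-0.2, -0.4, -0.1]
opening: 0.126
grip_force: 15.0
```

>>> servo_tool:
  deltas:
    - [[-0.9,-0.17,0.4,0,0,0,4],[-0.8,-0.17,0.4,0,0,0,4],[0,0,0,0,0,0,4]]

```text
time_s: 11.8
eef_pos: [460.2, -178.0, 91.3]
ee_rot: [[-0.219, 0.976, 0.001], [0.976, 0.219, 0.002], [0.002, 0.002, -1.0]]
force: [0.0, 0.2, -0.6]
opening: 0.124
grip_force: 15.0
```

```bash
python3 -c "
from d import *
from h import *
from rig import grab_frame
delta(B(29),BR)
a=grab_frame('top')[:,:,::-1][165:255,335:445];b=grab_frame('scene')[:,:,::-1][190:280,325:425]
cv2.imwrite('pics/g3.png',np.hstack([cv2.resize(a,(418,342),interpolation=2),cv2.resize(b,(380,342),interpolation=2)[:, :]]))"
```

```text
pos [ 460.2 -178.    91.3] t 11.8 q [ 0.08  0.43  0.28  2.07 -0.19  0.66  0.71]
shift units [0.02 0.08 3.12] turn units [ 0.0005 -0.0007 -0.0004]
```

View pics/g3.png

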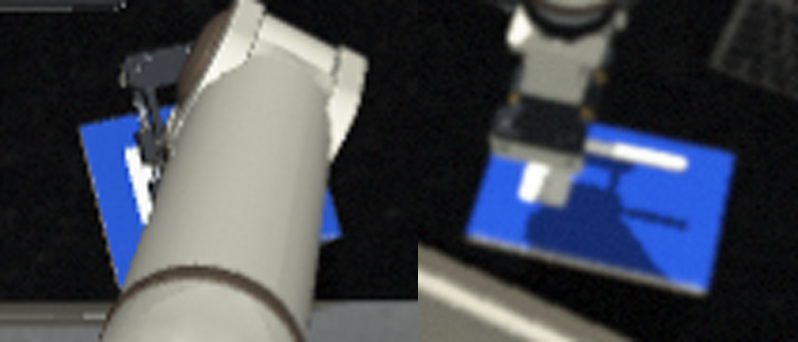

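The scene crop shows the marker held across the notebook, with its nib at crop (687,162), roughly pixel (395.8,232.5). I'll check that against the prediction and then lower.

```bash
python3 -c "
from h import *
import numpy as np
n=np.array([460.2,-178,76.8])-np.array([-.219,.976,0])*114
print(n)
for dz in(-15,0,15): print(dz,proj('scene',[n+[0,0,dz]]))"
```

```text
[ 485.166 -289.264   76.8  ]
-15 [[395.1016522  235.04878041]]
0 [[395.64487322 232.20422945]]
15 [[396.19661127 229.31536825]]
```

>>> servo_tool:
  deltas:
    - [[0,0,0.6,0,0,0,4],[0,0,0.6,0,0,0,4],[0,0,0.6,0,0,0,4],[0,0,0.6,0,0,0,4],[0,0,0,0,0,0,4]]

```text
time_s: 12.52
eef_pos: [459.6, -176.6, 42.6]
ee_rot: [[-0.218, 0.976, 0.001], [0.976, 0.218, 0.003], [0.003, 0.001, -1.0]]
force: [-0.3, 0.3, 1.1]
opening: 0.12
grip_force: 15.0
```

>>> servo_tool:
  deltas:
    - [[0,0,0.25,0,0,0,4],[0,0,0.2,0,0,0,4],[0,0,0.1,0,0,0,4],[0,0,0,0,0,0,4],[0,0,0,0,0,0,4]]

```text
time_s: 13.15
eef_pos: [461.4, -177.0, 33.8]
ee_rot: [[-0.218, 0.976, 0.005], [0.976, 0.218, 0.002], [0.001, 0.005, -1.0]]
force: [-1.2, 1.1, 7.4]
opening: 0.121
grip_force: 15.0
```

>>> servo_tool:
  deltas:
    - [[0,0,0.05,0,0,0,4],[0,0,0,0,0,0,4],[0,0,0,0,0,0,4]]

```text
time_s: 13.52
eef_pos: [461.5, -177.0, 33.6]
ee_rot: [[-0.218, 0.976, 0.005], [0.976, 0.218, 0.003], [0.002, 0.005, -1.0]]
force: [-3.5, 1.4, 17.5]
opening: 0.126
grip_force: 15.0
```

Contact came about 4 mm earlier than predicted, so I back off slightly and look.

>>> servo_tool:
  deltas:
    - [[0,0,-0.1,0,0,0,4],[0,0,0,0,0,0,4],[0,0,0,0,0,0,4]]

```text
time_s: 13.9
eef_pos: [460.6, -176.8, 33.7]
ee_rot: [[-0.218, 0.976, 0.003], [0.976, 0.218, 0.003], [0.002, 0.003, -1.0]]
force: [-1.0, 0.3, 0.6]
opening: 0.12
grip_force: 15.0
```

```bash
python3 -c "
from d import *
from h import *
from rig import grab_frame
delta(B(29),BR)
b=grab_frame('scene')[:,:,::-1][205:270,330:420]
cv2.imwrite('pics/g4.png',cv2.resize(b,(792,572),interpolation=2))
n=np.array([461.5,-177,14.])-bx*114
print(n,(proj('scene',[n,n+114*bx,n+135*bx,n+[0,0,10]])-[330,205])*8.8)"
```

```text
pos [ 460.6 -176.8   33.7] t 13.9 q [ 0.12  0.54  0.24  2.09 -0.24  0.54  0.75]
shift units [-0.03  0.05  0.24] turn units [ 0.0011 -0.0006 -0.0006]
[ 486.59223545 -288.20422528   14.        ] [[557.01977679 337.94737   ]
 [263.11959281 271.00727343]
 [210.01129746 258.91316692]
 [560.03928367 322.08269535]]
```

View pics/g4.png

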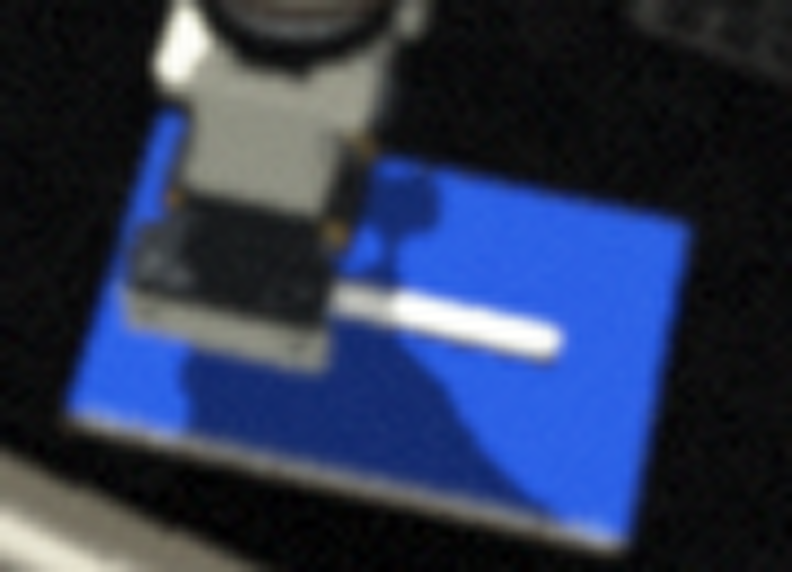

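The marker lies along the cover, with its nib at crop (560,340) matching the prediction for lying on the cover. There is clear margin to every edge, so I release and retreat.

>>> servo_tool:
  deltas:
    - [[0,0,0,0,0,0,14],[0,0,0,0,0,0,18],[0,0,0,0,0,0,30],[0,0,0,0,0,0,30],[0,0,0,0,0,0,30]]

```text
time_s: 14.58
eef_pos: [460.7, -176.9, 33.9]
ee_rot: [[-0.218, 0.976, 0.003], [0.976, 0.218, 0.003], [0.002, 0.004, -1.0]]
force: [-0.5, 0.2, 0.3]
opening: 0.324
grip_force: 0.0
```

>>> servo_tool:
  deltas:
    - [[0,0,-0.2,0,0,0,30],[0,0,-0.5,0,0,0,30],[0,0,-0.8,0,0,0,30],[0,0,-0.9,0,0,0,30],[0,0,-0.9,0,0,0,30]]

```text
time_s: 15.2
eef_pos: [460.8, -177.2, 101.6]
ee_rot: [[-0.218, 0.976, 0.004], [0.976, 0.218, 0.002], [0.001, 0.005, -1.0]]
force: [0.1, -0.2, -1.2]
opening: 0.327
grip_force: 0.0
```

>>> servo_tool:
  deltas:
    - [[0.9,0,-0.9,0,0,0,30],[0.9,0,-0.9,0,0,0,30],[0.9,0,-0.9,0,0,0,30],[0.9,0,-0.9,0,0,0,30],[0.9,0,-0.9,0,0,0,30]]

```text
time_s: 15.82
eef_pos: [440.5, -89.0, 191.8]
ee_rot: [[-0.218, 0.976, 0.004], [0.976, 0.218, 0.003], [0.001, 0.005, -1.0]]
force: [-0.6, -0.1, -0.2]
opening: 0.327
grip_force: 0.0
```

```bash
python3 -c "
from d import *
from h import *
from rig import grab_frame
b=grab_frame('scene')[:,:,::-1][160:280,240:420]
cv2.imwrite('pics/g5.png',cv2.resize(b,(792,528),interpolation=2))"
```

```text
(no output)
```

View pics/g5.png

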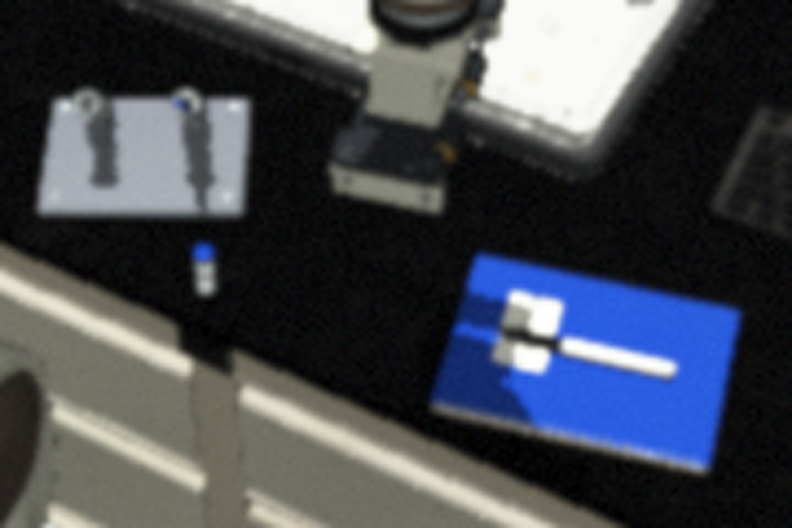

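The marker lies on the cover from cap (500,332) to nib (672,368), crossing the white label. The pen (185,102) and vial (203,268) are in place, and the arm is clear.

```bash
python3 -c "
from rig import hand_in
print(hand_in())"
```

```text
the job is handed in; nothing more can be done
None
```

The marker was drawn out of its sleeve, lowered level in the gripper and released flat on the notebook cover, and the job is handed in; the rig returned no verdict. The last picture shows the marker wholly on the cover and the pen and vial in place; the bottles and tape roll were out of that shot.

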